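Clear down the packing bench onto its outline mats

ROBOT

A 6-joint arm with a two-finger parallel gripper is mounted at the origin on the work surface. World frame = base frame: x ahead of the robot, y to its left, z up, the work surface at z = 0. Lengths are in m, angles in degrees, forces in N, time in s.
With the tool pointing down it reaches from about 0.4 to 0.825 m from the base axis. Payload 7 kg.
Tool frame: the origin (TCP) lies between the finger pads; the fingertips stand 19 mm ahead of it and the grasp point (between the pads) is the TCP (r.finger_overhang is the distance from the TCP to the fingertips, in m); z points along the fingers, y is the direction in which the jaws open and shut (so a half turn about z gives the same grasp; the last joint's range is limited). The gripper opens to 88 mm and grips with 3 to 60 N. Pads are 19 mm wide; open, the fingers measure 130 mm over their backs; the gripper's body (78 mm by 193 mm) begins 47 mm behind the grasp point.
Start: joints at [-55.227, 20.546, 0.682, 0, -70.136, -16.507], TCP at [0.212, -0.641, 0.246] pointing down, gripper open.
Joint ranges: [-176.03, 176.03], [-82.01, 121.73], [-58.28, 71.71], [-173.87, 95.51], [-174.79, -0.11], [-173.66, 173.66]. Speed limits (degrees/s): [136.94, 136.94, 172.46, 180, 180, 180].

INTERFACE

Orientations are given as [roll, pitch, yaw] about the fixed x, y, z axes, in that order (R = Rz(yaw) Ry(pitch) Rx(roll)).
In Python, from plant import r, optics gives the robot as it stands. The module is installed in compiled form; this text tells all that it offers.
- The arm moves only by the tool step_arm, never from a script. Its argument "increments" is a list of rows, each an object of numbers: "tx", "ty", "tz": the shift along the world's x, y, z in mm; "ax", "ay", "az": the turn, a rotation vector about the world's x, y, z in degrees; "claw": the gripper command: -1 is shut, 1 is fully open, values between are in proportion. In form: [{"tx": .., "ty": .., "tz": .., "ax": .., "ay": .., "az": .., "claw": ..}, ...]. A call has 1 to 12 rows; each row shifts and turns the commanded pose from where the row before left it; what a row does not reach is not made up. A row lasts 1/10 s, in which the tool goes at most 50 mm and 8.59 degrees, less where a joint would pass 70% of its speed; a pose out of reach is approached as far as the arm can. A call with a gripper value outside its range is refused whole. The fingers move at their own pace and stop on an object; "newtons" is the grip in N (left out, the last holds). Time passes only in rows, so rows that do not move let the fingers close. It gives the time, the measured TCP pose, the force and the opening at its end, in the units of the state.
- r.get_state(): the state, without advancing time (a new reading comes with each control period).
- optics.capture(name): name is "side" or "top" or "wrist"; returns a dict with "image" (384x512x3 uint8, blue, green, red), "depth" (384x512 float32, m along the optical axis (not along the pixel's ray), 0 where there is no reading), "fx", "fy", "cx", "cy" (pixels), "distortion" ([k1, k2, p1, p2, k3] as OpenCV has them; the pictures are not rectified), "R" (3x3) and "t" (3): a world point X has camera coordinates R X + t. Camera axes: x right, y down, z forward; pixel columns grow to the right and rows downward; lengths in m; the calibration is good to about 2 mm. A picture is of the moment at which its call begins.
- r.close_job(): hands the job in, once; it reports no verdict.
The state is a dict: "time_s": time; "joints": joint angles; "qd": joint speeds; "joint_torque": joint torques, N m; "tcp_pos": TCP position; "eef_rot": TCP orientation; "contact_force": force on the tool from outside, world axes, zero at the start; "moment": the same for the moment, N m; "gripper_width": finger opening in m.
Only numpy, scipy, OpenCV 4.12 (cv2) and the standard library are available. Lean on these libraries where they do the work, as an engineer would, in place of code of your own. Each camera call takes 0.05 s, during which the arm holds its last target. There are 200 camera calls.

TASK

Clear down the packing bench: stand the stapler, the tape measure, the hand stamp and the full roll of tape each upright and centred on the mat that shows its outline, with the stapler and the tape measure in line with their outlines (either way round). Put the part-used roll of the same tape flat and centred on top of the full roll, so that it gets used first. The wide roll of carton tape does not match any mat or the other rolls: leave it where it is.

Things in the scene. Friction and masses are not known exactly. Their poses are not given: they have to be found in the camera images.
- stapler: Loose black desk stapler standing on its base, 108 long (own y) x 34 wide x 52 high mm; base plate 6 high, above it a steel magazine and a top arm 28 wide spanning z 31 to 49 at mid-length (sloping 0.05 rad, nose end higher) over y -52 to 48, to be gripped across own x. About 0.16 kg. Origin: centre of the underside; z up, y lengthwise (nose to -y).
- measure: Loose grey pocket tape measure standing on its flat bottom, 70 long (own y) x 38 thick (own x) x 60 high mm, edges rounded 10 mm, round aluminium badge on both flat sides. About 0.22 kg. Origin: centre of the underside; z up. Grip across own x.
- stamp: Loose hand stamp standing on its rubber face: round wooden block 44 diameter x 18 high mm with a turned dark wooden handle, 70 mm high in all; neck 16 diameter at z 34, round grip 31 diameter from z 50 to 60 mm. About 0.07 kg. Origin: centre of the underside, z up.
- roll_full: Loose full roll of tan tape lying flat: ring 62 outer diameter, about 28 bore, 24 mm high. About 0.06 kg. Origin: centre of the underside, z up along its axis.
- roll_part: Loose part-used roll of the same tape lying flat: ring 48 outer diameter, about 28 bore, 24 mm high. About 0.035 kg. Origin: centre of the underside, z up along its axis.
- roll_wide: Loose wide roll of carton tape lying flat, to be left alone: ring 108 outer diameter, about 78 bore, 48 mm high, 0.25 kg. Origin: centre of the underside.
- mat_stapler: Fixed flat dark rubber mat 75 x 125 mm (own x by own y), 4 mm thick, with a light-grey outline in its middle: a long bar with round ends, 112 (own y) x 38 mm, the stapler seen from above. Origin: centre of the mat's underside; the outline is centred on it, mat top 4 mm above.
- mat_measure: Fixed flat dark rubber mat 75 x 125 mm (own x by own y), 4 mm thick, with a light-grey outline in its middle: a square-cornered rectangle 74 (own y) x 42 mm, the tape measure seen from above. Origin: centre of the mat's underside; the outline is centred on it, mat top 4 mm above.
- mat_stamp: Fixed flat dark rubber mat 75 x 125 mm (own x by own y), 4 mm thick, with a light-grey outline in its middle: a plain disc 48 mm across, the stamp's block. Origin: centre of the mat's underside; the outline is centred on it, mat top 4 mm above.
- mat_roll: Fixed flat dark rubber mat 75 x 125 mm (own x by own y), 4 mm thick, with a light-grey outline in its middle: a ring 66 mm across with a dark 26 mm centre, the full tape roll. Origin: centre of the mat's underside; the outline is centred on it, mat top 4 mm above.
There are look-alikes about, which are no part of the job. Leave any green or red look-alike of the stapler alone.

How it is judged (in metres and radians):
At the end, for the whole second after the job is handed in: Stapler, measure, stamp and full roll upright within 12 mm of the centre of their own mats, stapler and measure in line within 0.2 rad (either way round); part-used roll flat on the full roll, centred within 10 mm; all at rest; wide roll within 20 mm of its start (horizontal distance between stapler and mat_stapler below 0.012 m and z of stapler in the frame of mat_stapler between 0.001 and 0.008 m and angle between each of stapler, measure, stamp, roll_full, roll_part's own z axis and vertical below 0.1 rad and linear speed of each of stapler, measure, stamp, roll_full, roll_part below 0.02 m/s and angle between the y axis of stapler and the y axis of mat_stapler, either way round below 0.2 rad and horizontal distance between measure and mat_measure below 0.012 m and z of measure in the frame of mat_measure between 0.001 and 0.008 m and angle between the y axis of measure and the y axis of mat_measure, either way round below 0.2 rad and horizontal distance between stamp and mat_stamp below 0.012 m and z of stamp in the frame of mat_stamp between 0.001 and 0.008 m and horizontal distance between roll_full and mat_roll below 0.012 m and z of roll_full in the frame of mat_roll between 0.001 and 0.008 m and horizontal distance between roll_part and roll_full below 0.01 m and z of roll_part in the frame of roll_full between 0.021 and 0.028 m and distance of roll_wide from where it was at the start of the episode below 0.02 m); the robot touches nothing.
It fails at once if the wide roll of carton tape is shifted by more than 20 mm (distance of roll_wide from where it was at the start of the episode above 0.02 m).
It also fails if it takes over 128 s, if anything falls off the work surface, if the arm or the gripper's body presses on something with over 40 N, if the wrist force passes 120 N, or if a joint passes its speed limit or range.

## Working session

There is one attempt and no reset: what is moved stays moved. The work goes in short steps, Python scripts to look and compute and a tool call to move; the robot and the scene stay as the last step left them, time stands still between calls to the robot, and variables do not carry over. Pictures are saved under pics/ and viewed, about 12 in all and at most 16, crops included, and the job is handed in when it is done.

Besides the shell and the picture viewer there is one more tool, called after "Request:" as name([rows], argument=value, ...), one row to a line, values as JSON. step_arm: Moves the arm, as the interface text tells. Its arguments: {"type":"object","properties":{"increments":{"type":"array","items":{"type":"object","properties":{"tx":{"type":"number"},"ty":{"type":"number"},"tz":{"type":"number"},"ax":{"type":"number"},"ay":{"type":"number"},"az":{"type":"number"},"claw":{"type":"number"}}}},"newtons":{"type":"number"}},"required":["increments"]}

```bash
mkdir -p pics
cat > h.py <<'E'
import numpy as np, cv2
from plant import r, optics
def cap(n):
    c=optics.capture(n); c['K']=np.array([[c['fx'],0,c['cx']],[0,c['fy'],c['cy']],[0,0,1]]); c['D']=np.array(c['distortion']); c['R']=np.array(c['R']); c['t']=np.array(c['t']); return c
def ray(c,uv,z):
    p=cv2.undistortPoints(np.array(uv,float).reshape(-1,1,2),c['K'],c['D']).reshape(-1,2)
    d=np.c_[p,np.ones(len(p))]@c['R']; o=-c['R'].T@c['t']
    return o+d*((z-o[2])/d[:,2])[:,None]
def cloud(c):
    v,u=np.mgrid[0:384,0:512]; p=cv2.undistortPoints(np.stack([u,v],-1).reshape(-1,1,2).astype(float),c['K'],c['D']).reshape(-1,2)
    z=c['depth'].reshape(-1,1); P=(np.c_[p,np.ones(len(p))]*z-c['t'])@c['R']; P[z[:,0]==0]=np.nan
    return P.reshape(384,512,3)
E
python3 - <<'E'
from h import *
s=r.get_state(); print({k:s[k] for k in('time_s','tcp_pos','eef_rot','gripper_width')}, r.finger_overhang)
for n in('top','side'):
    c=cap(n); cv2.imwrite(f'pics/{n}0.png',cv2.resize(c['image'],(800,600),interpolation=cv2.INTER_CUBIC)); np.save(f'{n}0.npy',c,allow_pickle=True)
    print(n,-c['R'].T@c['t'],c['R'][2],c['fx'])
E
```

```text
{'time_s': 0.0, 'tcp_pos': array([ 0.21139903, -0.64056425,  0.24462403]), 'eef_rot': array([ 1.79905224e+02, -9.63370767e-03, -1.61739600e+02]), 'gripper_width': 0.08734817622032491} 0.019
top [ 0.2024112 -0.0751431  1.4554924] [ 0.16211943  0.00556943 -0.98675543] 441.98968452295605
side [0.29226837 0.7313132  0.90488776] [ 0.12440706 -0.66658942 -0.73497036] 476.3721050373368
```

View pics/top0.png

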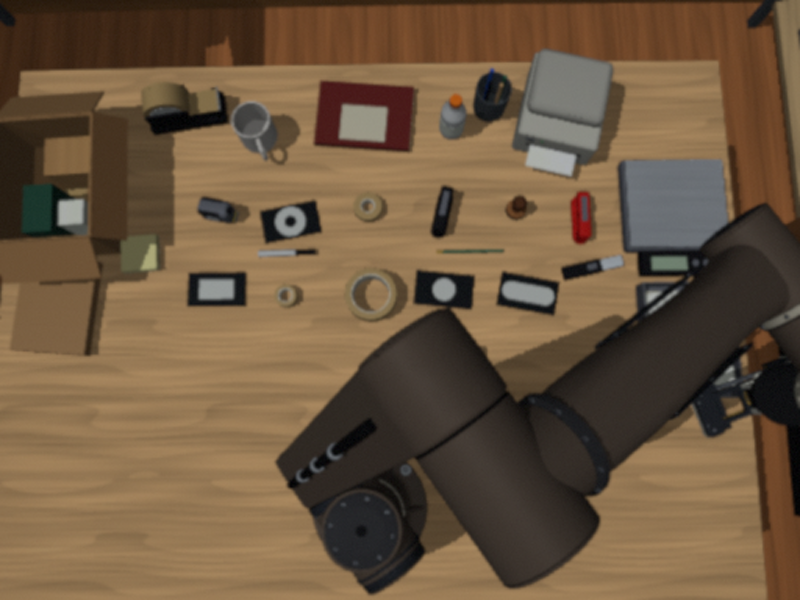

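View pics/side0.png

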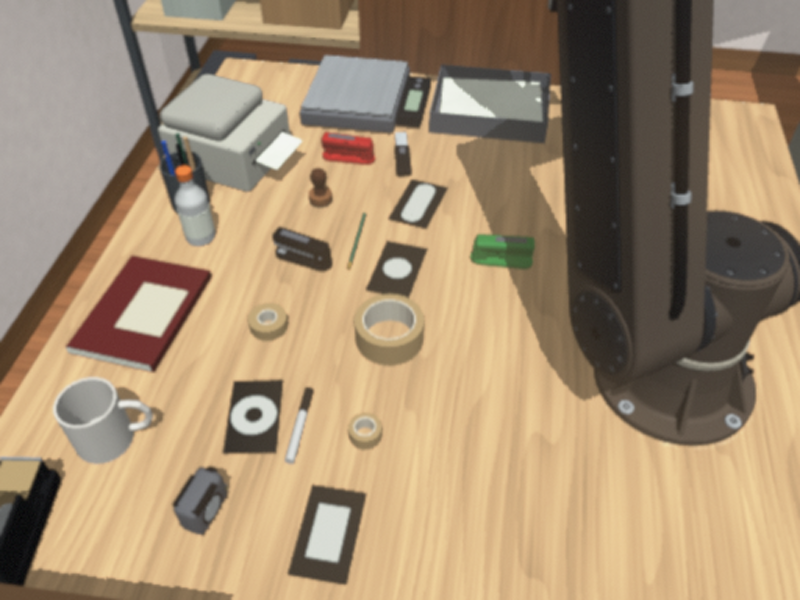

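Top view (800-px scale): measure (217,210), full roll (369,207), stapler (443,211), stamp (517,207), part roll (287,295). The mats are roll (291,221), measure (217,290), stamp (444,290) and stapler (528,292).

Look-alikes:
- **Stapler:** red one at (581,217), and a green one at (503,251) in the side view.
- **Dark bars:** the black-and-silver thing at (592,267) and the tape dispenser at (185,105).
- **Rolls:** the wide roll at (372,294) and the dispenser roll at (163,98).

The black stapler at (443,211) fits the description.

```bash
cat > m.py <<'E'
from h import *
def measure(n='top',src=None):
    c=np.load(src,allow_pickle=True).item() if src else cap(n)
    P=cloud(c); im=c['image']; hsv=cv2.cvtColor(im,cv2.COLOR_BGR2HSV)
    ws=(P[...,0]>.3)&(P[...,0]<.75)&(np.abs(P[...,1])<.5)
    print('outlines')
    m=((hsv[...,1]<50)&(hsv[...,2]>130)&ws&(P[...,2]<.02)).astype(np.uint8)
    for k in cv2.findContours(m,cv2.RETR_EXTERNAL,cv2.CHAIN_APPROX_NONE)[0]:
        if cv2.contourArea(k)<60: continue
        w=ray(c,k.reshape(-1,2),.004)[:,:2]; (a,b,g)=cv2.minAreaRect((w*1000).astype(np.float32)); print(k.reshape(-1,2).mean(0).round(),np.round(a,1),np.round(b,1),round(g,1))
    print('objects')
    h=((P[...,2]>.012)&(P[...,2]<.11)&ws).astype(np.uint8)
    n,l,st,ce=cv2.connectedComponentsWithStats(h)
    for i in range(1,n):
        if st[i,4]<60: continue
        q=P[l==i]; zt=np.percentile(q[:,2],95); q2=q[q[:,2]>zt-.012]
        (a,b,g)=cv2.minAreaRect((q2[:,:2]*1000).astype(np.float32))
        print(ce[i].round(),'n',st[i,4],'ztop',round(zt*1000),'rect',np.round(a,1),np.round(b,1),round(g,1),'hsv',np.median(hsv[l==i],0))
    return c,P
if __name__=='__main__':
    c,P=measure(src='top0.npy'); print('table z',np.nanmedian(P[200:260,10:60,2]), np.nanmedian(P[215:230,60:300,2]))
    cv2.imwrite('pics/crop0.png',cv2.resize(c['image'][110:210,110:390],(800,286),interpolation=cv2.INTER_CUBIC))
    print('SIDE'); measure(src='side0.npy')
E
python3 m.py
```

```text
outlines
[338. 187.] [ 436.6 -339.2] [105.7  33.5] 78.5
[138. 185.] [452.2 326.5] [68.7 33.9] 89.3
[284. 185.] [ 446.2 -159.9] [40.2 40.5] 43.7
[185. 141.] [601.8 169.2] [58.2 56. ] 89.2
objects
[359.  97.] n 922 ztop 101 rect [ 738.7 -413. ] [143.8  32.1] 84.4 hsv [ 39.  10. 140.]
[283. 134.] n 267 ztop 54 rect [ 614.6 -159.8] [27.2 99.9] 76.8 hsv [111.  38.  35.]
[235. 131.] n 227 ztop 29 rect [628.4   1.4] [59.5 59.2] 38.3 hsv [ 19. 108. 132.]
[373. 138.] n 279 ztop 53 rect [ 597.  -457.5] [96.1 29.4] 0.6 hsv [  1. 203. 113.]
[331. 132.] n 145 ztop 72 rect [ 618.7 -318.9] [27.6 23.6] 69.0 hsv [ 13. 159.  66.]
[138. 135.] n 305 ztop 64 rect [616.4 320.3] [66.3 39.8] 79.1 hsv [110.  30.  67.]
[ 93. 162.] n 330 ztop 27 rect [531.8 476.2] [73.7 50.5] 5.1 hsv [28.  79.  97.5]
[373. 171.] n 226 ztop 23 rect [ 486.8 -456.8] [30.5 90.1] 12.3 hsv [107.  43.  38.]
[237. 187.] n 510 ztop 53 rect [434.8  -6.9] [103.7 106.2] 89.3 hsv [ 19. 104. 134.]
[182. 189.] n 125 ztop 30 rect [435.2 175.2] [45.8 44.4] 87.5 hsv [ 19.  94. 136.]
table z 0.003578676226058677 0.0014521909686642906
SIDE
outlin
[... 588 characters left out ...]
0.1 hsv [ 13. 114. 109.]
[193. 157.] n 490 ztop 52 rect [ 613.3 -158.6] [30.3 99.8] 76.8 hsv [16.  69.5 71. ]
[307. 157.] n 131 ztop 49 rect [ 311.1 -211.8] [30.3 21.9] 89.5 hsv [ 52. 102. 122.]
[249. 210.] n 1293 ztop 50 rect [432.2  -4.8] [106.8 109. ] 57.9 hsv [ 19.  92. 166.]
[171. 205.] n 405 ztop 27 rect [627.6   2. ] [61.6 61.1] 76.4 hsv [ 19.  94. 195.]
[191. 271.] n 178 ztop 17 rect [529.8 176.1] [ 12.6 122.6] 1.4 hsv [ 30.   8. 197.]
[ 90. 264.] n 123 ztop 78 rect [742.  222.2] [19.8  9.1] 28.9 hsv [ 23.  14. 189.]
[233. 275.] n 309 ztop 27 rect [434.1 175.5] [45.8 47.9] 10.0 hsv [ 19.  92. 195.]
[127. 319.] n 1012 ztop 62 rect [619.1 321.5] [75.3 40. ] 79.1 hsv [ 23.5  12.  104. ]
```

View pics/crop0.png

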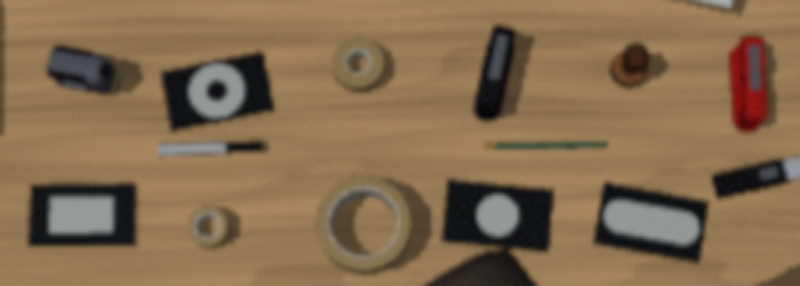

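The crop confirms the black stapler, and both views agree within 4 mm. The outlines have the right shapes: ring, rectangle, disc and bar. I'll start with the stapler at (614,-159), long axis -13°.

Request:
step_arm([
  {"tx":22.3,"ty":26.8,"tz":-5,"az":-1.75,"claw":1},
  {"tx":22.3,"ty":26.8,"tz":-5,"az":-1.75,"claw":1},
  {"tx":22.3,"ty":26.8,"tz":-5,"az":-1.75,"claw":1},
  {"tx":22.3,"ty":26.8,"tz":-5,"az":-1.75,"claw":1},
  {"tx":22.3,"ty":26.8,"tz":-5,"az":-1.75,"claw":1},
  {"tx":22.3,"ty":26.8,"tz":-5,"az":-1.75,"claw":1},
  {"tx":22.3,"ty":26.8,"tz":-5,"az":-1.75,"claw":1},
  {"tx":22.3,"ty":26.8,"tz":-5,"az":-1.75,"claw":1},
  {"tx":22.3,"ty":26.8,"tz":-5,"az":-1.75,"claw":1},
  {"tx":22.3,"ty":26.8,"tz":-5,"az":-1.75,"claw":1},
  {"tx":22.3,"ty":26.8,"tz":-5,"az":-1.75,"claw":1},
  {"tx":22.3,"ty":26.8,"tz":-5,"az":-1.75,"claw":1},
], newtons=25)

```text
$.increments[0]: bad value
```

Request:
step_arm([
  {"tx":22.3,"ty":26.8,"tz":-5,"az":-1.75,"claw":1},
  {"tx":22.3,"ty":26.8,"tz":-5,"az":-1.75,"claw":1},
  {"tx":22.3,"ty":26.8,"tz":-5,"az":-1.75,"claw":1},
  {"tx":22.3,"ty":26.8,"tz":-5,"az":-1.75,"claw":1},
  {"tx":22.3,"ty":26.8,"tz":-5,"az":-1.75,"claw":1},
  {"tx":22.3,"ty":26.8,"tz":-5,"az":-1.75,"claw":1},
  {"claw":1},
  {"claw":1},
])

```text
$.increments[0]: bad value
```

Run:
```python
from h import *
s=r.get_state(); print(s['time_s'],s['tcp_pos'],s['eef_rot'],s['joints'])
c=cap('wrist'); cv2.imwrite('pics/w1.png',c['image']); P=cloud(c)
print(-c['R'].T@c['t'])
hsv=cv2.cvtColor(c['image'],cv2.COLOR_BGR2HSV)
m=((P[...,2]>.03)&(P[...,2]<.065)).astype(np.uint8)
n,l,st,ce=cv2.connectedComponentsWithStats(m)
for i in range(1,n):
    if st[i,4]<300: continue
    print(ce[i],st[i],[np.round(x,1) for x in cv2.minAreaRect((P[l==i][:,:2]*1000).astype(np.float32))])
```

```text
0.1 [ 0.21140891 -0.64059768  0.24471239] [ 1.79912762e+02 -9.49783454e-03 -1.61740226e+02] [-5.52263887e+01  2.05876470e+01  6.38532925e-01 -1.66835085e-02
 -7.01372257e+01 -1.65081644e+01]
[ 0.14081979 -0.66441272  0.38388358]
[217.05711472 185.1117676 ] [ 133  139  179  114 2031] [array([ 274.3, -665.5]), array([191.2, 130.4]), np.float64(89.8)]
```

View pics/w1.png

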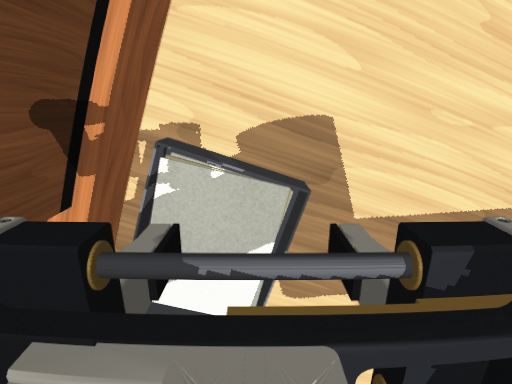

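The wrist view shows the tray near the start pose. The call was refused, probably because every field must be given, so I'll test that with a small row.

Request:
step_arm([
  {"tx":20,"ty":20,"tz":0,"ax":0,"ay":0,"az":0,"claw":1},
], newtons=25)

```text
time_s: 0.25
tcp_pos: [0.23, -0.6219, 0.2445]
eef_rot: [179.9, -0.0, -161.9]
contact_force: [0.3, 0.5, 0.5]
gripper_width: 0.0878
```

Request:
step_arm([
  {"tx":24,"ty":29,"tz":-6,"ax":0,"ay":0,"az":-2,"claw":1},
  {"tx":24,"ty":29,"tz":-6,"ax":0,"ay":0,"az":-2,"claw":1},
  {"tx":24,"ty":29,"tz":-6,"ax":0,"ay":0,"az":-2,"claw":1},
  {"tx":24,"ty":29,"tz":-6,"ax":0,"ay":0,"az":-2,"claw":1},
  {"tx":24,"ty":29,"tz":-6,"ax":0,"ay":0,"az":-2,"claw":1},
  {"tx":24,"ty":29,"tz":-6,"ax":0,"ay":0,"az":-2,"claw":1},
  {"tx":24,"ty":29,"tz":-6,"ax":0,"ay":0,"az":-2,"claw":1},
  {"tx":24,"ty":29,"tz":-6,"ax":0,"ay":0,"az":-2,"claw":1},
  {"tx":24,"ty":29,"tz":-6,"ax":0,"ay":0,"az":-2,"claw":1},
  {"tx":24,"ty":29,"tz":-6,"ax":0,"ay":0,"az":-2,"claw":1},
  {"tx":24,"ty":29,"tz":-6,"ax":0,"ay":0,"az":-2,"claw":1},
  {"tx":24,"ty":29,"tz":-6,"ax":0,"ay":0,"az":-2,"claw":1},
])

```text
time_s: 1.45
tcp_pos: [0.5202, -0.2716, 0.1733]
eef_rot: [180.0, -0.0, 174.2]
contact_force: [0.7, -0.5, 0.3]
gripper_width: 0.0876
```

Request:
step_arm([
  {"tx":24,"ty":29,"tz":-6,"ax":0,"ay":0,"az":-2,"claw":1},
  {"tx":24,"ty":29,"tz":-6,"ax":0,"ay":0,"az":-2,"claw":1},
  {"tx":24,"ty":29,"tz":-6,"ax":0,"ay":0,"az":-2,"claw":1},
  {"tx":22,"ty":26,"tz":-6,"ax":0,"ay":0,"az":-1.5,"claw":1},
  {"tx":0,"ty":0,"tz":0,"ax":0,"ay":0,"az":0,"claw":1},
  {"tx":0,"ty":0,"tz":0,"ax":0,"ay":0,"az":0,"claw":1},
])

```text
time_s: 2.05
tcp_pos: [0.6135, -0.1592, 0.1488]
eef_rot: [-180.0, -0.1, 166.9]
contact_force: [-0.1, 0.2, 0.8]
gripper_width: 0.0879
```

```bash
cat > w.py <<'E'
import sys
from h import *
lo,hi=float(sys.argv[1]),float(sys.argv[2])
s=r.get_state(); print(s['time_s'],s['tcp_pos'].round(4),s['eef_rot'].round(1),s['joints'].round(1))
c=cap('wrist'); cv2.imwrite(f"pics/w{s['time_s']:.1f}.png",c['image']); P=cloud(c)
m=((P[...,2]>lo)&(P[...,2]<hi)).astype(np.uint8); m[240:]=0
n,l,st,ce=cv2.connectedComponentsWithStats(m)
for i in range(1,n):
    if st[i,4]<300: continue
    print(ce[i].round(),st[i],[np.round(x,1) for x in cv2.minAreaRect((P[l==i][:,:2]*1000).astype(np.float32))],P[l==i][:,2].max())
E
python3 w.py .015 .065; ls pics
```

```text
2.05 [ 0.6135 -0.1592  0.1488] [-1.800e+02 -1.000e-01  1.669e+02] [   3.1   21.   -12.    -0.   -57.1 -106.2]
[383.   4.] [348   0  71  13 592] [array([481.2, -16.6]), array([60.5,  9.4]), np.float64(78.4)] 0.04566629246133734
[254. 187.] [ 237  134   34  106 3337] [array([ 607.3, -159.1]), array([28.1, 91.3]), np.float64(76.9)] 0.053258174931651255
[420. 166.] [ 388  134   66   65 2904] [array([627.2,  -0.9]), array([61.5, 61.2]), np.float64(63.0)] 0.026584209961476157
[107. 221.] [ 83 209  42  31 579] [array([ 613.3, -313.7]), array([42.8, 25.1]), np.float64(43.9)] 0.021935964316627234
crop0.png
side0.png
top0.png
w1.png
w2.0.png
```

Request:
step_arm([
  {"tx":0,"ty":0,"tz":-30,"ax":0,"ay":0,"az":0,"claw":1},
  {"tx":0,"ty":0,"tz":-30,"ax":0,"ay":0,"az":0,"claw":1},
  {"tx":0,"ty":0,"tz":-30,"ax":0,"ay":0,"az":0,"claw":1},
  {"tx":0,"ty":0,"tz":-19,"ax":0,"ay":0,"az":0,"claw":1},
  {"tx":0,"ty":0,"tz":0,"ax":0,"ay":0,"az":0,"claw":1},
  {"tx":0,"ty":0,"tz":0,"ax":0,"ay":0,"az":0,"claw":-1},
  {"tx":0,"ty":0,"tz":0,"ax":0,"ay":0,"az":0,"claw":-1},
  {"tx":0,"ty":0,"tz":0,"ax":0,"ay":0,"az":0,"claw":-1},
  {"tx":0,"ty":0,"tz":0,"ax":0,"ay":0,"az":0,"claw":-1},
  {"tx":0,"ty":0,"tz":0,"ax":0,"ay":0,"az":0,"claw":-1},
  {"tx":0,"ty":0,"tz":0,"ax":0,"ay":0,"az":0,"claw":-1},
  {"tx":0,"ty":0,"tz":0,"ax":0,"ay":0,"az":0,"claw":-1},
])

```text
time_s: 3.3
tcp_pos: [0.6136, -0.1599, 0.0407]
eef_rot: [180.0, 0.0, 166.8]
contact_force: [-0.7, -0.3, -0.4]
gripper_width: 0.0373
```

Request:
step_arm([
  {"tx":0,"ty":0,"tz":0,"ax":0,"ay":0,"az":0,"claw":-1},
  {"tx":0,"ty":0,"tz":0,"ax":0,"ay":0,"az":0,"claw":-1},
  {"tx":0,"ty":0,"tz":0,"ax":0,"ay":0,"az":0,"claw":-1},
  {"tx":0,"ty":0,"tz":0,"ax":0,"ay":0,"az":0,"claw":-1},
  {"tx":0,"ty":0,"tz":15,"ax":0,"ay":0,"az":0,"claw":-1},
  {"tx":0,"ty":0,"tz":30,"ax":0,"ay":0,"az":0,"claw":-1},
  {"tx":0,"ty":0,"tz":30,"ax":0,"ay":0,"az":0,"claw":-1},
  {"tx":0,"ty":0,"tz":30,"ax":0,"ay":0,"az":0,"claw":-1},
  {"tx":0,"ty":0,"tz":0,"ax":0,"ay":0,"az":0,"claw":-1},
])

```text
time_s: 4.2
tcp_pos: [0.616, -0.1602, 0.1502]
eef_rot: [179.9, 0.4, 166.8]
contact_force: [1.2, -0.8, -0.8]
gripper_width: 0.028
```

Request:
step_arm([
  {"tx":-15,"ty":-15,"tz":0,"ax":0,"ay":0,"az":7.5,"claw":-1},
  {"tx":-15,"ty":-15,"tz":0,"ax":0,"ay":0,"az":7.5,"claw":-1},
  {"tx":-15,"ty":-15,"tz":0,"ax":0,"ay":0,"az":7.5,"claw":-1},
  {"tx":-15,"ty":-15,"tz":0,"ax":0,"ay":0,"az":7.5,"claw":-1},
  {"tx":-15,"ty":-15,"tz":0,"ax":0,"ay":0,"az":7.5,"claw":-1},
  {"tx":-15,"ty":-15,"tz":0,"ax":0,"ay":0,"az":7.5,"claw":-1},
  {"tx":-15,"ty":-15,"tz":0,"ax":0,"ay":0,"az":7.5,"claw":-1},
  {"tx":-15,"ty":-15,"tz":0,"ax":0,"ay":0,"az":7.5,"claw":-1},
  {"tx":-15,"ty":-15,"tz":0,"ax":0,"ay":0,"az":7.5,"claw":-1},
  {"tx":-15,"ty":-15,"tz":0,"ax":0,"ay":0,"az":7.5,"claw":-1},
  {"tx":-15,"ty":-15,"tz":0,"ax":0,"ay":0,"az":7.5,"claw":-1},
  {"tx":-13,"ty":-16,"tz":0,"ax":0,"ay":0,"az":7.5,"claw":-1},
])

```text
time_s: 5.4
tcp_pos: [0.4342, -0.3412, 0.1448]
eef_rot: [179.9, 0.0, -102.9]
contact_force: [0.8, 0.6, -1.3]
gripper_width: 0.0275
```

Request:
step_arm([
  {"tx":0,"ty":0,"tz":0,"ax":0,"ay":0,"az":1.7,"claw":-1},
  {"tx":0,"ty":0,"tz":-25,"ax":0,"ay":0,"az":0,"claw":-1},
  {"tx":0,"ty":0,"tz":-25,"ax":0,"ay":0,"az":0,"claw":-1},
  {"tx":0,"ty":0,"tz":-25,"ax":0,"ay":0,"az":0,"claw":-1},
  {"tx":0,"ty":0,"tz":0,"ax":0,"ay":0,"az":0,"claw":-1},
  {"tx":0,"ty":0,"tz":0,"ax":0,"ay":0,"az":0,"claw":-1},
])

```text
time_s: 6.0
tcp_pos: [0.4355, -0.3408, 0.0704]
eef_rot: [179.9, -0.0, -101.5]
contact_force: [0.8, -0.7, -0.6]
gripper_width: 0.0277
```

Request:
step_arm([
  {"tx":1,"ty":0,"tz":-15,"ax":0,"ay":0,"az":0,"claw":-1},
  {"tx":0,"ty":0,"tz":-7,"ax":0,"ay":0,"az":0,"claw":-1},
  {"tx":0,"ty":0,"tz":-3,"ax":0,"ay":0,"az":0,"claw":-1},
  {"tx":0,"ty":0,"tz":0,"ax":0,"ay":0,"az":0,"claw":-1},
  {"tx":0,"ty":0,"tz":0,"ax":0,"ay":0,"az":0,"claw":-1},
  {"tx":0,"ty":0,"tz":0,"ax":0,"ay":0,"az":0,"claw":0.2},
  {"tx":0,"ty":0,"tz":0,"ax":0,"ay":0,"az":0,"claw":0.2},
  {"tx":0,"ty":0,"tz":0,"ax":0,"ay":0,"az":0,"claw":0.2},
  {"tx":0,"ty":0,"tz":0,"ax":0,"ay":0,"az":0,"claw":0.2},
  {"tx":0,"ty":0,"tz":0,"ax":0,"ay":0,"az":0,"claw":0.2},
])

```text
time_s: 7.0
tcp_pos: [0.4366, -0.341, 0.0457]
eef_rot: [-180.0, -0.0, -101.5]
contact_force: [0.1, -0.7, -0.1]
gripper_width: 0.0522
```

Request:
step_arm([
  {"tx":0,"ty":0,"tz":30,"ax":0,"ay":0,"az":0,"claw":0.4},
  {"tx":0,"ty":0,"tz":40,"ax":0,"ay":0,"az":0,"claw":1},
  {"tx":0,"ty":0,"tz":40,"ax":0,"ay":0,"az":0,"claw":1},
  {"tx":20,"ty":3,"tz":24,"ax":0,"ay":0,"az":-8,"claw":1},
  {"tx":20,"ty":3,"tz":0,"ax":0,"ay":0,"az":-8,"claw":1},
  {"tx":20,"ty":3,"tz":0,"ax":0,"ay":0,"az":-8,"claw":1},
  {"tx":20,"ty":3,"tz":0,"ax":0,"ay":0,"az":-8,"claw":1},
  {"tx":20,"ty":3,"tz":0,"ax":0,"ay":0,"az":-8,"claw":1},
  {"tx":20,"ty":3,"tz":0,"ax":0,"ay":0,"az":-8,"claw":1},
  {"tx":20,"ty":3,"tz":0,"ax":0,"ay":0,"az":-8,"claw":1},
  {"tx":20,"ty":3,"tz":0,"ax":0,"ay":0,"az":-8,"claw":1},
  {"tx":20,"ty":1,"tz":0,"ax":0,"ay":0,"az":-8,"claw":1},
])

```text
time_s: 8.2
tcp_pos: [0.6172, -0.3156, 0.1794]
eef_rot: [180.0, -0.0, -173.9]
contact_force: [0.6, -0.7, 0.5]
gripper_width: 0.0874
```

Request:
step_arm([
  {"tx":0,"ty":0,"tz":0,"ax":0,"ay":0,"az":-6.5,"claw":1},
  {"tx":0,"ty":0,"tz":0,"ax":0,"ay":0,"az":0,"claw":1},
  {"tx":0,"ty":0,"tz":0,"ax":0,"ay":0,"az":0,"claw":1},
])

```text
time_s: 8.5
tcp_pos: [0.6162, -0.3159, 0.1793]
eef_rot: [180.0, -0.0, -179.8]
contact_force: [-0.3, 0.5, -0.1]
gripper_width: 0.0876
```

```bash
python3 w.py .035 .08; python3 -c "
from m import *
measure('side')"
```

```text
8.5 [ 0.6162 -0.3159  0.1793] [ 180.    -0.  -179.8] [-11.1  24.6  -1.9  -0.  -63.5 -78.8]
[261.   3.] [225   0  58  11 344] [array([ 455.5, -318. ]), array([48.4,  6.6]), np.float64(87.1)] 0.0555306749517978
[ 16. 162.] [   0   90   44  132 3908] [array([ 587.7, -562.1]), array([ 39.1, 135.9]), np.float64(88.1)] 0.052228769567279926
[110. 166.] [  91  115   39  102 3089] [array([ 596. , -457.4]), array([98.7, 28.1]), np.float64(0.0)] 0.05275140559428728
[250. 195.] [234 178  33  34 889] [array([ 619.3, -320.4]), array([29.9, 29. ]), np.float64(44.7)] 0.07153575900744497
outlines
[210. 340.] [453.5 324.5] [75.9 43.3] 89.8
[189. 279.] [531.1 191.7] [13.6 88.1] 1.3
[162. 265.] [600.7 167. ] [66.3 64.8] 9.8
[248. 204.] [440.7 -44.4] [72.4 34.8] 12.3
[254. 171.] [ 446.6 -164. ] [48.3 45.7] 9.5
objects
[174.  92.] n 717 ztop 101 rect [ 740.1 -405.1] [114.   19.8] 90.0 hsv [ 35.  16. 136.]
[223.  92.] n 384 ztop 52 rect [ 597.6 -455.5] [101.2  34.3] 0.4 hsv [  3. 152.  98.]
[257. 102.] n 173 ztop 22 rect [ 484.8 -452.4] [29.9 92.6] 12.4 hsv [16. 66. 57.]
[267. 121.] n 330 ztop 56 rect [ 436.3 -340.1] [105.5  28.2] 78.7 hsv [16. 61. 66.]
[204. 119.] n 235 ztop 70 rect [ 619.3 -318.9] [29.4 26.6] 79.6 hsv [ 13. 117.  87.]
[307. 157.] n 128 ztop 49 rect [ 310.3 -211.4] [30.3 20.3] 89.5 hsv [45. 96. 85.]
[249. 210.] n 1292 ztop 51 rect [431.6  -5.6] [105.5 109.3] 11.3 hsv [ 19.  92. 166.]
[171. 205.] n 403 ztop 27 rect [628.1   1.8] [60.6 62.2] 69.6 hsv [ 19.  94. 195.]
[191. 271.] n 193 ztop 16 rect [529.3 176.7] [ 12.7 121.1] 1.3 hsv [ 30.   7. 201.]
[ 90. 264.] n 121 ztop 81 rect [741.5 222.7] [19.8  9.6] 15.9 hsv [ 22.  14. 188.]
[233. 275.] n 306 ztop 26 rect [434.4 174.9] [47.8 45.8] 79.6 hsv [ 19.   92.  195.5]
[127. 319.] n 1008 ztop 62 rect [619.7 321.1] [74.8 40.3] 78.0 hsv [ 23.  12. 104.]
```

Stapler is placed within about 2 mm. The stamp is at (619,-319.5).

Request:
step_arm([
  {"tx":2.5,"ty":-3.5,"tz":-25,"ax":0,"ay":0,"az":0,"claw":1},
  {"tx":0,"ty":0,"tz":-35,"ax":0,"ay":0,"az":0,"claw":1},
  {"tx":0,"ty":0,"tz":-35,"ax":0,"ay":0,"az":0,"claw":1},
  {"tx":0,"ty":0,"tz":-25,"ax":0,"ay":0,"az":0,"claw":1},
  {"tx":0,"ty":0,"tz":-6,"ax":0,"ay":0,"az":0,"claw":-1},
  {"tx":0,"ty":0,"tz":0,"ax":0,"ay":0,"az":0,"claw":-1},
  {"tx":0,"ty":0,"tz":0,"ax":0,"ay":0,"az":0,"claw":-1},
  {"tx":0,"ty":0,"tz":0,"ax":0,"ay":0,"az":0,"claw":-1},
  {"tx":0,"ty":0,"tz":0,"ax":0,"ay":0,"az":0,"claw":-1},
  {"tx":0,"ty":0,"tz":0,"ax":0,"ay":0,"az":0,"claw":-1},
  {"tx":0,"ty":0,"tz":0,"ax":0,"ay":0,"az":0,"claw":-1},
  {"tx":0,"ty":0,"tz":0,"ax":0,"ay":0,"az":0,"claw":-1},
], newtons=12)

```text
time_s: 9.8
tcp_pos: [0.6191, -0.3195, 0.0538]
eef_rot: [-180.0, 0.0, 180.0]
contact_force: [0.1, -1.0, 1.2]
gripper_width: 0.0301
```

Request:
step_arm([
  {"tx":0,"ty":0,"tz":0,"ax":0,"ay":0,"az":0,"claw":-1},
  {"tx":0,"ty":0,"tz":0,"ax":0,"ay":0,"az":0,"claw":-1},
  {"tx":0,"ty":0,"tz":0,"ax":0,"ay":0,"az":0,"claw":-1},
  {"tx":0,"ty":0,"tz":15,"ax":0,"ay":0,"az":0,"claw":-1},
  {"tx":0,"ty":0,"tz":35,"ax":0,"ay":0,"az":0,"claw":-1},
  {"tx":0,"ty":0,"tz":40,"ax":0,"ay":0,"az":0,"claw":-1},
  {"tx":0,"ty":0,"tz":0,"ax":0,"ay":0,"az":0,"claw":-1},
])

```text
time_s: 10.5
tcp_pos: [0.6223, -0.3208, 0.1512]
eef_rot: [-179.8, 0.5, -180.0]
contact_force: [0.9, -0.3, 0.6]
gripper_width: 0.0302
```

Request:
step_arm([
  {"tx":-17,"ty":16,"tz":0,"ax":0,"ay":0,"az":0,"claw":-1},
  {"tx":-17,"ty":16,"tz":0,"ax":0,"ay":0,"az":0,"claw":-1},
  {"tx":-17,"ty":16,"tz":0,"ax":0,"ay":0,"az":0,"claw":-1},
  {"tx":-17,"ty":16,"tz":0,"ax":0,"ay":0,"az":0,"claw":-1},
  {"tx":-17,"ty":16,"tz":0,"ax":0,"ay":0,"az":0,"claw":-1},
  {"tx":-17,"ty":16,"tz":0,"ax":0,"ay":0,"az":0,"claw":-1},
  {"tx":-17,"ty":16,"tz":0,"ax":0,"ay":0,"az":0,"claw":-1},
  {"tx":-17,"ty":16,"tz":0,"ax":0,"ay":0,"az":0,"claw":-1},
  {"tx":-17,"ty":16,"tz":0,"ax":0,"ay":0,"az":0,"claw":-1},
  {"tx":-19.5,"ty":13,"tz":-20,"ax":0,"ay":0,"az":0,"claw":-1},
  {"tx":0,"ty":0,"tz":-30,"ax":0,"ay":0,"az":0,"claw":-1},
  {"tx":0,"ty":0,"tz":-15,"ax":0,"ay":0,"az":0,"claw":-1},
])

```text
time_s: 11.7
tcp_pos: [0.4455, -0.1619, 0.078]
eef_rot: [180.0, -0.0, 180.0]
contact_force: [0.3, -0.1, -0.1]
gripper_width: 0.0303
```

Request:
step_arm([
  {"tx":0,"ty":0,"tz":0,"ax":0,"ay":0,"az":0,"claw":-1},
  {"tx":0,"ty":0,"tz":0,"ax":0,"ay":0,"az":0,"claw":-1},
])

```text
time_s: 11.9
tcp_pos: [0.447, -0.1625, 0.0793]
eef_rot: [-180.0, 0.0, 180.0]
contact_force: [0.3, 0.0, 0.1]
gripper_width: 0.0302
```

Request:
step_arm([
  {"tx":0,"ty":0,"tz":-12,"ax":0,"ay":0,"az":0,"claw":-1},
  {"tx":0,"ty":0,"tz":-6,"ax":0,"ay":0,"az":0,"claw":-1},
  {"tx":0,"ty":0,"tz":-3,"ax":0,"ay":0,"az":0,"claw":-1},
  {"tx":0,"ty":0,"tz":0,"ax":0,"ay":0,"az":0,"claw":-1},
  {"tx":0,"ty":0,"tz":0,"ax":0,"ay":0,"az":0,"claw":-1},
  {"tx":0,"ty":0,"tz":0,"ax":0,"ay":0,"az":0,"claw":0.2},
  {"tx":0,"ty":0,"tz":0,"ax":0,"ay":0,"az":0,"claw":0.2},
  {"tx":0,"ty":0,"tz":0,"ax":0,"ay":0,"az":0,"claw":0.2},
  {"tx":0,"ty":0,"tz":0,"ax":0,"ay":0,"az":0,"claw":0.2},
  {"tx":0,"ty":0,"tz":30,"ax":0,"ay":0,"az":0,"claw":0.2},
  {"tx":0,"ty":0,"tz":40,"ax":0,"ay":0,"az":0,"claw":0.2},
  {"tx":0,"ty":0,"tz":40,"ax":0,"ay":0,"az":0,"claw":1},
])

```text
time_s: 13.1
tcp_pos: [0.446, -0.1625, 0.1686]
eef_rot: [-180.0, -0.1, 180.0]
contact_force: [1.2, -0.0, 0.8]
gripper_width: 0.0563
```

Request:
step_arm([
  {"tx":13,"ty":36,"tz":0,"ax":0,"ay":0,"az":6,"claw":1},
  {"tx":13,"ty":36,"tz":0,"ax":0,"ay":0,"az":6,"claw":1},
  {"tx":13,"ty":36,"tz":0,"ax":0,"ay":0,"az":6,"claw":1},
  {"tx":13,"ty":36,"tz":0,"ax":0,"ay":0,"az":6,"claw":1},
  {"tx":13,"ty":36,"tz":0,"ax":0,"ay":0,"az":6,"claw":1},
  {"tx":13,"ty":36,"tz":0,"ax":0,"ay":0,"az":6,"claw":1},
  {"tx":13,"ty":36,"tz":0,"ax":0,"ay":0,"az":6,"claw":1},
  {"tx":13,"ty":36,"tz":0,"ax":0,"ay":0,"az":6,"claw":1},
  {"tx":13,"ty":36,"tz":0,"ax":0,"ay":0,"az":6,"claw":1},
  {"tx":13,"ty":36,"tz":0,"ax":0,"ay":0,"az":6,"claw":1},
  {"tx":13,"ty":36,"tz":0,"ax":0,"ay":0,"az":6,"claw":1},
  {"tx":13,"ty":36,"tz":0,"ax":0,"ay":0,"az":6,"claw":1},
])

```text
time_s: 14.3
tcp_pos: [0.6028, 0.271, 0.1674]
eef_rot: [180.0, -0.0, -107.8]
contact_force: [0.4, -0.3, -0.4]
gripper_width: 0.0874
```

Request:
step_arm([
  {"tx":16,"ty":40,"tz":0,"ax":0,"ay":0,"az":7,"claw":1},
  {"tx":0,"ty":11,"tz":0,"ax":0,"ay":0,"az":0,"claw":1},
  {"tx":0,"ty":0,"tz":0,"ax":0,"ay":0,"az":0,"claw":1},
  {"tx":0,"ty":0,"tz":0,"ax":0,"ay":0,"az":0,"claw":1},
])

```text
time_s: 14.7
tcp_pos: [0.618, 0.32, 0.1671]
eef_rot: [180.0, -0.0, -101.1]
contact_force: [0.1, -1.2, 0.5]
gripper_width: 0.0878
```

```bash
python3 w.py .04 .075; python3 -c "
from m import *
measure('top')"; ls pics
```

```text
14.7 [0.618  0.32   0.1671] [ 180.    -0.  -101.1] [ 43.4  25.5  -2.2  -0.  -62.3 -54.5]
[ 81. 144.] [  54  101   60   94 1705] [array([764.2, 247. ]), array([96.9, 24.6]), np.float64(49.0)] 0.07499658651312034
[ 50. 110.] [ 27 103  41  19 354] [array([775.1, 211. ]), array([ 4.2, 34.7]), np.float64(52.2)] 0.07499976681198874
[ 14. 159.] [   0  110   47   87 1907] [array([819.5, 241.5]), array([74. , 36.3]), np.float64(88.6)] 0.07494208592481544
[253. 196.] [ 232  156   44   78 3112] [array([618.4, 320.9]), array([71.3, 38.2]), np.float64(77.7)] 0.0622733959883062
outlines
[138. 185.] [452.2 326.2] [68.2 33.9] 89.3
objects
[359.  97.] n 923 ztop 102 rect [ 734.3 -414.7] [139.1  31.7] 88.8 hsv [ 39.  11. 135.]
[235. 131.] n 231 ztop 29 rect [628.4   0.9] [60.2 58.9] 21.8 hsv [ 19. 108. 117.]
[373. 138.] n 279 ztop 54 rect [ 596.6 -457.9] [96.3 28.7] 0.2 hsv [  1. 203. 108.]
[139. 135.] n 264 ztop 64 rect [616.3 317.2] [59.4 40.1] 78.7 hsv [110.  31.  61.]
[ 93. 162.] n 329 ztop 27 rect [531.7 476.7] [73.6 51.2] 4.1 hsv [28. 79. 93.]
[180. 161.] n 89 ztop 21 rect [531.  178.4] [ 12.5 121.4] 1.7 hsv [19. 17. 77.]
[373. 171.] n 229 ztop 23 rect [ 486.8 -457.3] [30.7 90.1] 12.4 hsv [105.  48.  35.]
[237. 187.] n 510 ztop 52 rect [434.4  -6.7] [104.1 106. ] 89.6 hsv [ 19.  104.5  75. ]
[285. 183.] n 144 ztop 75 rect [ 448.7 -162.8] [29.  25.9] 88.5 hsv [ 12. 158.  59.]
[340. 185.] n 299 ztop 58 rect [ 437.8 -340. ] [99.6 28.6] 78.0 hsv [113.  36.  20.]
[182. 188.] n 126 ztop 29 rect [435.4 174.8] [44. 47.] 1.5 hsv [ 19.  94. 130.]
[301. 224.] n 62 ztop 51 rect [ 310.8 -211. ] [26.1 16.7] 89.8 hsv [ 66.  180.5  54. ]
crop0.png
side0.png
top0.png
w1.png
w14.7.png
w2.0.png
w8.5.png
```

Stamp is good at (448,-163). Now the measure.

Request:
step_arm([
  {"tx":0.5,"ty":1,"tz":-35,"ax":0,"ay":0,"az":-0.5,"claw":1},
  {"tx":0,"ty":0,"tz":-35,"ax":0,"ay":0,"az":0,"claw":1},
  {"tx":0,"ty":0,"tz":-35,"ax":0,"ay":0,"az":0,"claw":1},
  {"tx":0,"ty":0,"tz":-20,"ax":0,"ay":0,"az":0,"claw":1},
  {"tx":0,"ty":0,"tz":-4,"ax":0,"ay":0,"az":0,"claw":-1},
  {"tx":0,"ty":0,"tz":0,"ax":0,"ay":0,"az":0,"claw":-1},
  {"tx":0,"ty":0,"tz":0,"ax":0,"ay":0,"az":0,"claw":-1},
  {"tx":0,"ty":0,"tz":0,"ax":0,"ay":0,"az":0,"claw":-1},
  {"tx":0,"ty":0,"tz":0,"ax":0,"ay":0,"az":0,"claw":-1},
  {"tx":0,"ty":0,"tz":0,"ax":0,"ay":0,"az":0,"claw":-1},
  {"tx":0,"ty":0,"tz":0,"ax":0,"ay":0,"az":0,"claw":-1},
  {"tx":0,"ty":0,"tz":0,"ax":0,"ay":0,"az":0,"claw":-1},
], newtons=25)

```text
time_s: 16.0
tcp_pos: [0.6192, 0.3217, 0.0391]
eef_rot: [-180.0, 0.0, -101.5]
contact_force: [-1.0, -0.7, 3.9]
gripper_width: 0.0379
```

Request:
step_arm([
  {"tx":0,"ty":0,"tz":0,"ax":0,"ay":0,"az":0,"claw":-1},
  {"tx":0,"ty":0,"tz":0,"ax":0,"ay":0,"az":0,"claw":-1},
  {"tx":0,"ty":0,"tz":0,"ax":0,"ay":0,"az":0,"claw":-1},
  {"tx":0,"ty":0,"tz":15,"ax":0,"ay":0,"az":0,"claw":-1},
  {"tx":0,"ty":0,"tz":35,"ax":0,"ay":0,"az":0,"claw":-1},
  {"tx":0,"ty":0,"tz":30,"ax":0,"ay":0,"az":0,"claw":-1},
  {"tx":0,"ty":0,"tz":0,"ax":0,"ay":0,"az":0,"claw":-1},
])

```text
time_s: 16.7
tcp_pos: [0.6213, 0.323, 0.1242]
eef_rot: [-179.7, 0.3, -101.5]
contact_force: [-0.3, 1.2, -1.5]
gripper_width: 0.0376
```

Request:
step_arm([
  {"tx":-21,"ty":0.5,"tz":0,"ax":0,"ay":0,"az":1.5,"claw":-1},
  {"tx":-21,"ty":0.5,"tz":0,"ax":0,"ay":0,"az":1.5,"claw":-1},
  {"tx":-21,"ty":0.5,"tz":0,"ax":0,"ay":0,"az":1.5,"claw":-1},
  {"tx":-21,"ty":0.5,"tz":0,"ax":0,"ay":0,"az":1.5,"claw":-1},
  {"tx":-21,"ty":0.5,"tz":0,"ax":0,"ay":0,"az":1.5,"claw":-1},
  {"tx":-21,"ty":0.5,"tz":0,"ax":0,"ay":0,"az":1.5,"claw":-1},
  {"tx":-21,"ty":0.5,"tz":0,"ax":0,"ay":0,"az":1.5,"claw":-1},
  {"tx":-19,"ty":0,"tz":0,"ax":0,"ay":0,"az":0.5,"claw":-1},
  {"tx":0,"ty":0,"tz":-30,"ax":0,"ay":0,"az":0,"claw":-1},
  {"tx":0,"ty":0,"tz":-24,"ax":0,"ay":0,"az":0,"claw":-1},
  {"tx":0,"ty":0,"tz":0,"ax":0,"ay":0,"az":0,"claw":-1},
  {"tx":0,"ty":0,"tz":0,"ax":0,"ay":0,"az":0,"claw":-1},
])

```text
time_s: 17.9
tcp_pos: [0.453, 0.3248, 0.0646]
eef_rot: [180.0, -0.1, -90.5]
contact_force: [-0.2, 0.9, -2.9]
gripper_width: 0.0378
```

Request:
step_arm([
  {"tx":0,"ty":0.5,"tz":-12,"ax":0,"ay":0,"az":0,"claw":-1},
  {"tx":0,"ty":0,"tz":-6,"ax":0,"ay":0,"az":0,"claw":-1},
  {"tx":0,"ty":0,"tz":-2.5,"ax":0,"ay":0,"az":0,"claw":-1},
  {"tx":0,"ty":0,"tz":0,"ax":0,"ay":0,"az":0,"claw":-1},
  {"tx":0,"ty":0,"tz":0,"ax":0,"ay":0,"az":0,"claw":-1},
  {"tx":0,"ty":0,"tz":0,"ax":0,"ay":0,"az":0,"claw":0.4},
  {"tx":0,"ty":0,"tz":0,"ax":0,"ay":0,"az":0,"claw":0.4},
  {"tx":0,"ty":0,"tz":0,"ax":0,"ay":0,"az":0,"claw":0.4},
  {"tx":0,"ty":0,"tz":0,"ax":0,"ay":0,"az":0,"claw":0.4},
  {"tx":0,"ty":0,"tz":30,"ax":0,"ay":0,"az":0,"claw":0.4},
  {"tx":0,"ty":0,"tz":40,"ax":0,"ay":0,"az":0,"claw":0.4},
  {"tx":0,"ty":0,"tz":45,"ax":0,"ay":0,"az":0,"claw":1},
])

```text
time_s: 19.1
tcp_pos: [0.4525, 0.3249, 0.1595]
eef_rot: [179.9, -0.1, -90.5]
contact_force: [1.0, 0.8, 0.6]
gripper_width: 0.065
```

Request:
step_arm([
  {"tx":14.6,"ty":-27,"tz":0,"ax":0,"ay":0,"az":-7.5,"claw":1},
  {"tx":14.6,"ty":-27,"tz":0,"ax":0,"ay":0,"az":-7.5,"claw":1},
  {"tx":14.6,"ty":-27,"tz":0,"ax":0,"ay":0,"az":-7.5,"claw":1},
  {"tx":14.6,"ty":-27,"tz":0,"ax":0,"ay":0,"az":-7.5,"claw":1},
  {"tx":14.6,"ty":-27,"tz":0,"ax":0,"ay":0,"az":-7.5,"claw":1},
  {"tx":14.6,"ty":-27,"tz":0,"ax":0,"ay":0,"az":-7.5,"claw":1},
  {"tx":14.6,"ty":-27,"tz":0,"ax":0,"ay":0,"az":-7.5,"claw":1},
  {"tx":14.6,"ty":-27,"tz":0,"ax":0,"ay":0,"az":-7.5,"claw":1},
  {"tx":14.6,"ty":-27,"tz":0,"ax":0,"ay":0,"az":-7.5,"claw":1},
  {"tx":14.6,"ty":-27,"tz":0,"ax":0,"ay":0,"az":-7.5,"claw":1},
  {"tx":14.6,"ty":-27,"tz":0,"ax":0,"ay":0,"az":-7.5,"claw":1},
  {"tx":14.6,"ty":-27,"tz":0,"ax":0,"ay":0,"az":-7,"claw":1},
])

```text
time_s: 20.3
tcp_pos: [0.6287, 0.0003, 0.1591]
eef_rot: [180.0, 0.0, 179.7]
contact_force: [0.5, 0.2, 0.6]
gripper_width: 0.0878
```

Request:
step_arm([
  {"tx":0,"ty":0,"tz":0,"ax":0,"ay":0,"az":0,"claw":1},
  {"tx":0,"ty":0,"tz":0,"ax":0,"ay":0,"az":0,"claw":1},
])

```text
time_s: 20.5
tcp_pos: [0.6282, 0.0008, 0.1587]
eef_rot: [180.0, -0.0, 179.9]
contact_force: [0.0, 0.4, -0.8]
gripper_width: 0.0873
```

```bash
python3 w.py .012 .045; python3 -c "
from m import *
measure('side')"|grep -v ' ztop 1'
```

```text
20.5 [0.6282 0.0008 0.1587] [180.   -0.  179.9] [  17.8   20.   -12.1   -0.   -57.9 -107.9]
[72.  7.] [ 48   0  48  19 633] [array([ 463. , -163.5]), array([41.1, 14.4]), np.float64(88.7)] 0.02758104838707653
[248.  20.] [194   0 105  33 930] [array([474.6,  -5.1]), array([24.2, 89. ]), np.float64(2.4)] 0.04497271385412416
[436.  86.] [ 376   80  120   14 1144] [array([530.3, 175.3]), array([ 11.6, 122.4]), np.float64(1.4)] 0.015804500449174443
[254. 185.] [ 223  154   63   63 2621] [array([627.2,  -0. ]), array([60.6, 60.9]), np.float64(44.5)] 0.02623238407327609
outlines
[209. 355.] [450.4 355.5] [47.7 24.3] 26.0
[189. 279.] [531.1 191.8] [13.6 88.4] 1.3
[162. 265.] [600.7 167. ] [66.3 64.8] 9.8
[249. 204.] [440.4 -43.1] [72.4 32.2] 12.3
objects
[181.  92.] n 297 ztop 65 rect [ 715.2 -414.8] [110.8  43.8] 83.2 hsv [ 40.   8. 239.]
[223.  92.] n 383 ztop 53 rect [ 597.2 -454.8] [99.6 32.4] 0.3 hsv [  3. 164. 141.]
[257. 101.] n 173 ztop 22 rect [ 485.7 -455.6] [29.6 94.7] 12.1 hsv [15. 65. 72.]
[268. 120.] n 316 ztop 57 rect [ 436.4 -339.3] [103.4  27.8] 78.8 hsv [16.  66.  72.5]
[253. 163.] n 303 ztop 74 rect [ 446.6 -157.9] [28.4 27.5] 10.2 hsv [ 15. 111.  79.]
[307. 157.] n 125 ztop 48 rect [ 310.5 -210.5] [18.7 28.8] 5.7 hsv [ 54. 105. 107.]
[249. 210.] n 1290 ztop 50 rect [432.4  -5.5] [107.8 106.4] 76.9 hsv [ 19.  93. 160.]
[171. 205.] n 408 ztop 27 rect [627.4   2.1] [60.2 61.2] 57.2 hsv [ 19.   94.  128.5]
[ 90. 264.] n 122 ztop 79 rect [740.8 223.2] [21.6  7.5] 25.4 hsv [ 22.  14. 184.]
[233. 275.] n 310 ztop 26 rect [434.5 174.5] [46.2 47.5] 14.8 hsv [ 19.  92. 190.]
[208. 334.] n 921 ztop 67 rect [453.3 326.2] [71.8 39.5] 89.6 hsv [ 15.  16. 102.]
```

Request:
step_arm([
  {"tx":-0.5,"ty":0,"tz":-40,"ax":0,"ay":0,"az":0,"claw":1},
  {"tx":0,"ty":0,"tz":-40,"ax":0,"ay":0,"az":0,"claw":1},
  {"tx":0,"ty":0,"tz":-35,"ax":0,"ay":0,"az":0,"claw":1},
  {"tx":0,"ty":0,"tz":-15,"ax":0,"ay":0,"az":0,"claw":1},
  {"tx":0,"ty":0,"tz":-5,"ax":0,"ay":0,"az":0,"claw":0.4},
  {"tx":0,"ty":0,"tz":0,"ax":0,"ay":0,"az":0,"claw":-1},
  {"tx":0,"ty":0,"tz":0,"ax":0,"ay":0,"az":0,"claw":-1},
  {"tx":0,"ty":0,"tz":0,"ax":0,"ay":0,"az":0,"claw":-1},
  {"tx":0,"ty":0,"tz":0,"ax":0,"ay":0,"az":0,"claw":-1},
  {"tx":0,"ty":0,"tz":0,"ax":0,"ay":0,"az":0,"claw":-1},
  {"tx":0,"ty":0,"tz":0,"ax":0,"ay":0,"az":0,"claw":-1},
], newtons=12)

```text
time_s: 21.7
tcp_pos: [0.6286, 0.002, 0.0255]
eef_rot: [180.0, 0.1, 180.0]
contact_force: [-1.3, 2.3, 7.7]
gripper_width: 0.0624
```

Request:
step_arm([
  {"tx":0,"ty":0,"tz":0,"ax":0,"ay":0,"az":0,"claw":-1},
  {"tx":0,"ty":0,"tz":15,"ax":0,"ay":0,"az":0,"claw":-1},
  {"tx":0,"ty":0,"tz":35,"ax":0,"ay":0,"az":0,"claw":-1},
  {"tx":0,"ty":0,"tz":30,"ax":0,"ay":0,"az":0,"claw":-1},
  {"tx":0,"ty":0,"tz":0,"ax":0,"ay":0,"az":0,"claw":-1},
])

```text
time_s: 22.2
tcp_pos: [0.6304, 0.0019, 0.109]
eef_rot: [179.9, 0.4, -180.0]
contact_force: [0.5, -0.4, -0.5]
gripper_width: 0.0627
```

Request:
step_arm([
  {"tx":-3,"ty":20,"tz":0,"ax":0,"ay":0,"az":0,"claw":-1},
  {"tx":-3,"ty":21,"tz":0,"ax":0,"ay":0,"az":0,"claw":-1},
  {"tx":-3,"ty":21,"tz":0,"ax":0,"ay":0,"az":0,"claw":-1},
  {"tx":-3,"ty":21,"tz":0,"ax":0,"ay":0,"az":0,"claw":-1},
  {"tx":-3,"ty":21,"tz":0,"ax":0,"ay":0,"az":0,"claw":-1},
  {"tx":-4,"ty":21,"tz":0,"ax":0,"ay":0,"az":0,"claw":-1},
  {"tx":-4,"ty":21,"tz":0,"ax":0,"ay":0,"az":0,"claw":-1},
  {"tx":-4,"ty":20,"tz":0,"ax":0,"ay":0,"az":0,"claw":-1},
  {"tx":0,"ty":0,"tz":-30,"ax":0,"ay":0,"az":0,"claw":-1},
  {"tx":0,"ty":0,"tz":-24,"ax":0,"ay":0,"az":0,"claw":-1},
  {"tx":0,"ty":0,"tz":0,"ax":0,"ay":0,"az":0,"claw":-1},
  {"tx":0,"ty":0,"tz":0,"ax":0,"ay":0,"az":0,"claw":-1},
])

```text
time_s: 23.4
tcp_pos: [0.6006, 0.1672, 0.05]
eef_rot: [-179.9, -0.0, 180.0]
contact_force: [-0.2, 0.3, -0.7]
gripper_width: 0.0625
```

Request:
step_arm([
  {"tx":0.5,"ty":0.5,"tz":-12,"ax":0,"ay":0,"az":0,"claw":-1},
  {"tx":0,"ty":0,"tz":-6,"ax":0,"ay":0,"az":0,"claw":-1},
  {"tx":0,"ty":0,"tz":-2.5,"ax":0,"ay":0,"az":0,"claw":-1},
  {"tx":0,"ty":0,"tz":0,"ax":0,"ay":0,"az":0,"claw":-1},
  {"tx":0,"ty":0,"tz":0,"ax":0,"ay":0,"az":0,"claw":-1},
  {"tx":0,"ty":0,"tz":0,"ax":0,"ay":0,"az":0,"claw":0.9},
  {"tx":0,"ty":0,"tz":0,"ax":0,"ay":0,"az":0,"claw":0.9},
  {"tx":0,"ty":0,"tz":0,"ax":0,"ay":0,"az":0,"claw":0.9},
  {"tx":0,"ty":0,"tz":0,"ax":0,"ay":0,"az":0,"claw":0.9},
  {"tx":0,"ty":0,"tz":40,"ax":0,"ay":0,"az":0,"claw":1},
  {"tx":0,"ty":0,"tz":45,"ax":0,"ay":0,"az":0,"claw":1},
  {"tx":0,"ty":0,"tz":45,"ax":0,"ay":0,"az":0,"claw":1},
])

```text
time_s: 24.6
tcp_pos: [0.6009, 0.1678, 0.1608]
eef_rot: [-180.0, -0.1, 180.0]
contact_force: [0.8, 0.4, -0.6]
gripper_width: 0.0873
```

Request:
step_arm([
  {"tx":-28,"ty":1,"tz":0,"ax":0,"ay":0,"az":0,"claw":1},
  {"tx":-28,"ty":1,"tz":0,"ax":0,"ay":0,"az":0,"claw":1},
  {"tx":-28,"ty":1,"tz":0,"ax":0,"ay":0,"az":0,"claw":1},
  {"tx":-28,"ty":1,"tz":0,"ax":0,"ay":0,"az":0,"claw":1},
  {"tx":-28,"ty":1,"tz":0,"ax":0,"ay":0,"az":0,"claw":1},
  {"tx":-26,"ty":2,"tz":0,"ax":0,"ay":0,"az":0,"claw":1},
  {"tx":0,"ty":0,"tz":0,"ax":0,"ay":0,"az":0,"claw":1},
  {"tx":0,"ty":0,"tz":0,"ax":0,"ay":0,"az":0,"claw":1},
])

```text
time_s: 25.4
tcp_pos: [0.4352, 0.1754, 0.1602]
eef_rot: [179.9, 0.1, -180.0]
contact_force: [0.0, -0.2, 0.1]
gripper_width: 0.0878
```

```bash
python3 w.py .012 .045; for v in side top; do python3 -c "
from m import *
measure('$v')"|grep -E ' ztop [23]'; done
```

```text
25.4 [0.4352 0.1754 0.1602] [ 1.799e+02  1.000e-01 -1.800e+02] [  46.1    5.4  -31.5    0.   -53.  -136.1]
[108. 167.] [  56  130   75   94 1603] [array([419. ,  24.4]), array([105.,  42.]), np.float64(23.2)] 0.04499623501574794
[ 44. 192.] [  22  150   71   72 1847] [array([437.9, -22.5]), array([76.9, 47.3]), np.float64(19.1)] 0.04497549469176433
[254. 185.] [ 230  161   48   49 1390] [array([434.8, 174.3]), array([46.5, 46.6]), np.float64(88.2)] 0.02645557232751166
[388. 196.] [ 363  183   79   43 1003] [array([440.1, 315.9]), array([27.7, 71. ]), np.float64(30.4)] 0.044969516098814916
[161. 261.] n 567 ztop 30 rect [599.9 168.5] [61.5 61.6] 51.0 hsv [ 20.  92. 217.]
[233. 275.] n 306 ztop 26 rect [434.9 175.5] [47.  47.1] 43.5 hsv [ 19.   90.5 182.5]
[185. 140.] n 242 ztop 33 rect [600.9 167.9] [59.2 60.4] 4.1 hsv [ 19.  104.5 130. ]
[ 92. 161.] n 291 ztop 27 rect [532.2 475.5] [48.3 75.6] 89.3 hsv [28. 79. 97.]
[372. 171.] n 220 ztop 24 rect [ 486.6 -457. ] [30.4 88.1] 12.0 hsv [109.  43.  33.]
```

Full roll is on its mat at (600.4,168.2). The gripper is centred over the part roll.

Request:
step_arm([
  {"tx":0,"ty":-0.5,"tz":-40,"ax":0,"ay":0,"az":0,"claw":1},
  {"tx":0,"ty":0,"tz":-40,"ax":0,"ay":0,"az":0,"claw":1},
  {"tx":0,"ty":0,"tz":-35,"ax":0,"ay":0,"az":0,"claw":1},
  {"tx":0,"ty":0,"tz":-15,"ax":0,"ay":0,"az":0,"claw":0.4},
  {"tx":0,"ty":0,"tz":-5,"ax":0,"ay":0,"az":0,"claw":0.2},
  {"tx":0,"ty":0,"tz":0,"ax":0,"ay":0,"az":0,"claw":-1},
  {"tx":0,"ty":0,"tz":0,"ax":0,"ay":0,"az":0,"claw":-1},
  {"tx":0,"ty":0,"tz":0,"ax":0,"ay":0,"az":0,"claw":-1},
  {"tx":0,"ty":0,"tz":0,"ax":0,"ay":0,"az":0,"claw":-1},
  {"tx":0,"ty":0,"tz":0,"ax":0,"ay":0,"az":0,"claw":-1},
  {"tx":0,"ty":0,"tz":0,"ax":0,"ay":0,"az":0,"claw":-1},
  {"tx":0,"ty":0,"tz":0,"ax":0,"ay":0,"az":0,"claw":-1},
], newtons=10)

```text
time_s: 26.75
tcp_pos: [0.4358, 0.1751, 0.0255]
eef_rot: [179.9, 0.1, 180.0]
contact_force: [-1.0, 0.1, 7.6]
gripper_width: 0.0471
```

Request:
step_arm([
  {"tx":0,"ty":0,"tz":0,"ax":0,"ay":0,"az":0,"claw":-1},
  {"tx":0,"ty":0,"tz":15,"ax":0,"ay":0,"az":0,"claw":-1},
  {"tx":0,"ty":0,"tz":40,"ax":0,"ay":0,"az":0,"claw":-1},
  {"tx":0,"ty":0,"tz":40,"ax":0,"ay":0,"az":0,"claw":-1},
  {"tx":0,"ty":0,"tz":0,"ax":0,"ay":0,"az":0,"claw":-1},
])

```text
time_s: 27.25
tcp_pos: [0.4377, 0.1765, 0.1247]
eef_rot: [179.7, 0.4, -180.0]
contact_force: [0.5, 0.9, -1.7]
gripper_width: 0.047
```

Request:
step_arm([
  {"tx":20,"ty":-1,"tz":0,"ax":0,"ay":0,"az":0,"claw":-1},
  {"tx":21,"ty":-1,"tz":0,"ax":0,"ay":0,"az":0,"claw":-1},
  {"tx":21,"ty":-1,"tz":0,"ax":0,"ay":0,"az":0,"claw":-1},
  {"tx":21,"ty":-1,"tz":0,"ax":0,"ay":0,"az":0,"claw":-1},
  {"tx":21,"ty":-1,"tz":0,"ax":0,"ay":0,"az":0,"claw":-1},
  {"tx":21,"ty":-1,"tz":0,"ax":0,"ay":0,"az":0,"claw":-1},
  {"tx":21,"ty":-1,"tz":0,"ax":0,"ay":0,"az":0,"claw":-1},
  {"tx":19.5,"ty":0,"tz":0,"ax":0,"ay":0,"az":0,"claw":-1},
  {"tx":0,"ty":0,"tz":-30,"ax":0,"ay":0,"az":0,"claw":-1},
  {"tx":0,"ty":0,"tz":-15,"ax":0,"ay":0,"az":0,"claw":-1},
  {"tx":0,"ty":0,"tz":0,"ax":0,"ay":0,"az":0,"claw":-1},
  {"tx":0,"ty":0,"tz":0,"ax":0,"ay":0,"az":0,"claw":-1},
])

```text
time_s: 28.45
tcp_pos: [0.6007, 0.1675, 0.0747]
eef_rot: [-180.0, -0.0, 180.0]
contact_force: [-0.0, -0.7, -0.2]
gripper_width: 0.0472
```

Request:
step_arm([
  {"tx":0,"ty":0.5,"tz":-12,"ax":0,"ay":0,"az":0,"claw":-1},
  {"tx":0,"ty":0,"tz":-6,"ax":0,"ay":0,"az":0,"claw":-1},
  {"tx":0,"ty":0,"tz":-3,"ax":0,"ay":0,"az":0,"claw":-1},
  {"tx":0,"ty":0,"tz":0,"ax":0,"ay":0,"az":0,"claw":-1},
  {"tx":0,"ty":0,"tz":0,"ax":0,"ay":0,"az":0,"claw":-1},
  {"tx":0,"ty":0,"tz":0,"ax":0,"ay":0,"az":0,"claw":0.6},
  {"tx":0,"ty":0,"tz":0,"ax":0,"ay":0,"az":0,"claw":0.6},
  {"tx":0,"ty":0,"tz":0,"ax":0,"ay":0,"az":0,"claw":0.6},
  {"tx":0,"ty":0,"tz":0,"ax":0,"ay":0,"az":0,"claw":0.6},
  {"tx":0,"ty":0,"tz":40,"ax":0,"ay":0,"az":0,"claw":0.6},
  {"tx":0,"ty":0,"tz":45,"ax":0,"ay":0,"az":0,"claw":1},
  {"tx":0,"ty":0,"tz":45,"ax":0,"ay":0,"az":0,"claw":1},
])

```text
time_s: 29.65
tcp_pos: [0.6004, 0.1678, 0.1848]
eef_rot: [-180.0, -0.1, 180.0]
contact_force: [0.5, 1.5, -0.7]
gripper_width: 0.081
```

Request:
step_arm([
  {"tx":-15,"ty":-30,"tz":15,"ax":0,"ay":0,"az":0,"claw":1},
  {"tx":-15,"ty":-35,"tz":0,"ax":0,"ay":0,"az":0,"claw":1},
  {"tx":-15,"ty":-35,"tz":0,"ax":0,"ay":0,"az":0,"claw":1},
  {"tx":0,"ty":0,"tz":0,"ax":0,"ay":0,"az":0,"claw":1},
  {"tx":0,"ty":0,"tz":0,"ax":0,"ay":0,"az":0,"claw":1},
])

```text
time_s: 30.15
tcp_pos: [0.5556, 0.0673, 0.1992]
eef_rot: [180.0, 0.1, 179.9]
contact_force: [0.7, 0.6, -0.2]
gripper_width: 0.0879
```

Run:
```python
from m import *
for v in('side','top'):
    print(v.upper()); c,P=measure(v)
    for lo,hi in((.02,.036),(.044,.06)):
        m=(P[...,2]>lo)&(P[...,2]<hi)&(np.hypot(P[...,0]-.6,P[...,1]-.168)<.05)
        print('rolls layer',lo,cv2.minEnclosingCircle((P[m][:,:2]*1000).astype(np.float32)) if m.any() else None)
    if v=='side': cv2.imwrite('pics/side9.png',cv2.resize(c['image'],(800,600),interpolation=cv2.INTER_CUBIC))
```

```text
SIDE
outlines
[209. 355.] [450.4 355.5] [47.7 24.3] 26.0
[189. 279.] [531.1 191.8] [13.6 88.4] 1.3
[250. 204.] [434.6 -46.1] [64.1 26.3] 3.3
objects
[257. 101.] n 172 ztop 22 rect [ 485.2 -454.9] [30.1 94.2] 12.5 hsv [16. 66. 67.]
[267. 120.] n 316 ztop 56 rect [ 436.3 -338.8] [101.7  28.4] 79.8 hsv [16.  68.  73.5]
[253. 163.] n 307 ztop 74 rect [ 446.9 -159.4] [28.4 26.5] 9.5 hsv [ 14. 112.  80.]
[307. 157.] n 128 ztop 49 rect [ 309.2 -210.5] [20.9 33.1] 4.4 hsv [44. 96. 84.]
[249. 210.] n 1288 ztop 50 rect [432.4  -5.6] [108.3 106.7] 67.5 hsv [ 19.  93. 136.]
[161. 260.] n 679 ztop 54 rect [599.6 168.9] [46.  47.4] 60.1 hsv [ 19.  93. 163.]
[191. 272.] n 175 ztop 17 rect [530.3 176.3] [ 11.6 122.6] 0.8 hsv [ 35.   6. 199.]
[ 90. 264.] n 117 ztop 80 rect [739.9 222.4] [20.4  7.5] 16.1 hsv [ 22.  14. 184.]
[208. 334.] n 915 ztop 67 rect [453.  326.7] [70.5 39.2] 88.7 hsv [ 15.  16. 103.]
rolls layer 0.02 ((599.3041381835938, 169.3480682373047), 31.40204620361328)
rolls layer 0.044 ((600.0067138671875, 168.2826385498047), 24.775272369384766)
TOP
outlines
[176. 162.] [530.9 198.5] [77
[... 191 characters left out ...]
2.]
[182. 161.] n 94 ztop 19 rect [531.2 174.6] [ 13.3 120.4] 1.6 hsv [ 17.   21.  147.5]
[ 90. 169.] n 60 ztop 28 rect [504.  483.1] [36.7 22.2] 77.8 hsv [ 28.  78. 105.]
[373. 171.] n 226 ztop 24 rect [ 487.2 -457.4] [30.5 89.1] 12.8 hsv [108.5  38.   40.5]
[237. 187.] n 510 ztop 52 rect [434.7  -7. ] [105.9 103.7] 0.1 hsv [ 19.  103.  123.5]
[285. 183.] n 141 ztop 76 rect [ 448.5 -162.8] [28.9 26. ] 87.1 hsv [ 12. 156.  42.]
[340. 185.] n 294 ztop 58 rect [ 437.9 -339.9] [99.  28.3] 78.5 hsv [113.  36.  23.]
[301. 224.] n 60 ztop 51 rect [ 312.1 -211.1] [25.7 19.7] 87.1 hsv [ 66. 179.  62.]
rolls layer 0.02 ((580.418212890625, 163.84439086914062), 20.78633689880371)
rolls layer 0.044 None
```

View pics/side9.png

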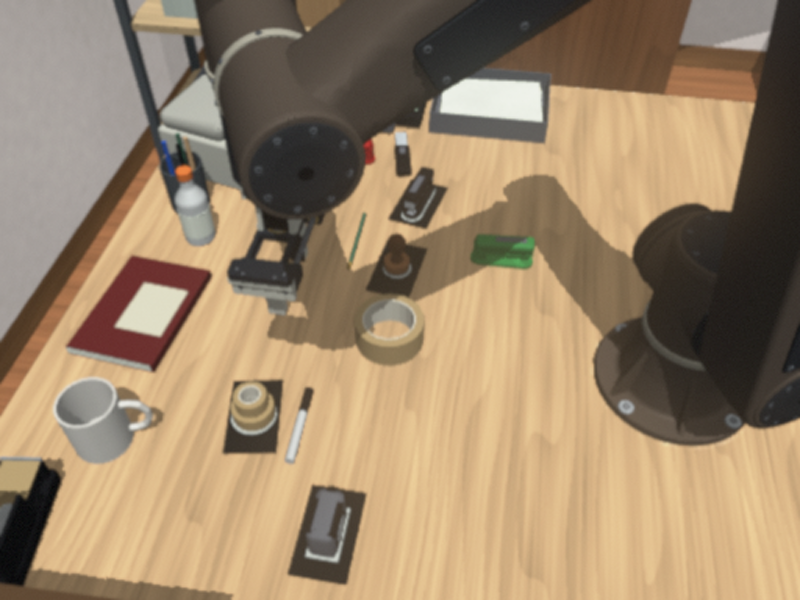

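The side picture shows all of them upright on their own mats: stapler (418,195), stamp (397,255), rolls stacked (253,405), measure (327,520). The wide roll is in place at (389,328) and the gripper is clear.

```bash
python3 -c "
from plant import r
print(r.close_job())"
```

```text
the job is handed in; nothing more can be done
None
```

I placed all five items and handed the job in at about 30 s of the 128 s allowed; no verdict was reported. The green and red staplers were left alone.

These are the last camera checks, in mm, from the side and top views:

| Item | Measured position | Target | Notes |
|---|---|---|---|
| Stapler | (437, -339.5) | (436.5, -341) | long axis 78.5–80°, mat 78.5° |
| Measure | (453, 326.5) | (453, 325.5) | long axis 89°, mat 89.5°; last check from the side view only |
| Stamp | (447.7, -161) | (446.5, -162) | top at 74–76 mm, so standing on its mat |
| Full roll | (599.3–600.9, 168–169) | (601, 168) | flat on its mat |
| Part-used roll | (600, 168.5) | on the full roll | top at 54 mm; centred within about 2 mm |
| Wide roll | (433.5, -6.3) | its start | unchanged within about 1 mm |

- **View disagreement:** the two views differed by 3–5 mm on the stamp, with opposite offsets from its mat. That is still inside the 12 mm limit.
- **Top view at the end:** the arm hid the rolls and the measure, so the final stack check rests on the side view.
- **Refused calls:** my first two move calls were refused because some fields were missing; nothing moved.

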